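# Poise the tool leaf of a gouge chest at its balance point

## Task

Open the lid of the violin maker's gouge chest right back until it rests on its stop and let go of it. Then grip the red tab of the tool leaf inside, swing the leaf up to the point where it balances over its hinge (a little short of upright, because of the gouges clipped to it; do not let it tip over backwards), and finish still gripping it there at rest, so that the maker can reach the tray on both sides. Leave the jar, the carved scroll and the loose gouge on the bench where they are.

Things in the scene. Friction and masses are not known exactly. Their poses are not given: they have to be found in the camera images.
- chest: Dark wooden open-topped chest fixed to the bench, 200 (x) x 280 (y) x 80 (z) mm, walls and floor 8 mm. Origin: centre of its underside, on the bench. x points from its front (robot side at yaw 0) to its rear, where the lid is hinged; y is parallel to both hinges; z up. The things in the tray under the leaf stay below 25 mm above the bench.
- lid (a joint): Opening angle of the chest's lid (wooden board 200 x 280 x 8 mm, about 0.25 kg, no stay): 0 shut, 1.8 rad on its stop, leaning back. Hinge along the chest's y at the rear; the front edge rises as the angle grows. Left alone it falls shut below about 1.53 rad and falls open onto its stop above that.
- lid_tab (a point): Grip point of the lid's brass tab (24 mm wide along the hinge, 10 mm thick, sticking out 38 mm beyond the middle of the lid's front edge, in its plane): mid-thickness, 27 mm out from the lid's edge. At (-227, 0, 4) mm from lid_hinge in the lid's frame (chest axes when shut). Pinched across its width by fingers that stay pointing down, the tab turns between the pads.
- lid_hinge (a point): Middle of the lid's hinge line, at (100, 0, 80) mm in the chest's frame. Axes move with the lid.
- leaf (a joint): Swing of the tool leaf in the chest (about 0.2 kg, free hinge along the chest's y, no stay): 0 level over the front half, grows as the red tab rises and goes over to the rear, stop 2.5 rad. It balances (centre of mass straight above the hinge) at 1.36 rad, 12 degrees short of upright, leaning to the chest's front; below that it falls forward to 0, above it to the rear.
- leaf_tab (a point): Grip point of the leaf's red tab (24 mm wide along the hinge, 10 mm thick, sticking out 38 mm beyond the leaf's edge): mid-thickness, 27 mm out from that edge, (-75, 40, 0) mm from leaf_hinge in the leaf's frame (chest axes when level). Level, it is 45 mm above the bench, 42 mm behind the front wall's inner face. Pinched across its width by fingers pointing down, it turns between the pads.
- leaf_hinge (a point): Middle of the leaf's hinge line, at (25, 0, 45) mm in the chest's frame. The leaf is a board 48 mm from hinge to edge, 250 mm long, 6 mm thick, with two gouges clipped on its upper face, reaching 19 mm above mid-board. Axes move with the leaf.
- jar: Bystander: amber glass jar with metal cap, 60 mm across, 75 mm high; origin at the centre of its underside.
- scroll: Bystander: half-carved pale maple violin scroll lying on the bench, about 115 x 44 x 37 mm; origin at its underside.
- gouge: Bystander: loose gouge with dark wooden handle, lying on the bench along its own x, under 230 mm long and 40 mm high; origin at its underside.

How it is judged:
By the outcome, as a careful person would: the job done as asked, in the order asked, and still so for the second after the job is handed in, while the arm keeps its last pose, push and grip.
It also fails if it takes over 51 s, if anything falls off the work surface, if the arm or the gripper's body presses on something with over 40 N, if the wrist force passes 120 N, or if a joint passes its speed limit or range.

## Robot

A 7-joint arm with a two-finger parallel gripper is mounted at the origin on the work surface. World frame = base frame: x ahead of the robot, y to its left, z up, the work surface at z = 0. Lengths are in m, angles in rad, forces in N, time in s.
With the tool pointing down it reaches from about 0.4 to 0.85 m from the base axis. Payload 10.4 kg.
Tool frame: the origin (TCP) lies midway between the tips of the shut fingers; the grasp point (between the pads) lies 19 mm behind it; z points along the fingers, x is the direction in which the jaws open and shut, and the axes are right-handed (so a half turn about z gives the same grasp; the last joint's range is limited). The gripper opens to 85 mm and grips with 20 to 120 N. Pads are 22 mm wide; open, the fingers measure 114 mm over their backs; the gripper's body (76 mm by 85 mm) begins 54 mm behind the grasp point. The pads swing forward as they close: fully open they stand 13 mm farther back than shut.
Start: joints at [1.162, 0.332, -0.065, 1.46, 0.022, 1.35, -0.088], TCP at [0.235, -0.579, 0.231] pointing down, gripper open.
Joint ranges: [-2.6, 2.6], [-0.5, 2.12], [-1.47, 1.34], [0.16, 2.42], [-1.27, 4.41], [0.06, 2.06], [-2.6, 2.6]. Speed limits (rad/s): [2.22, 2.22, 2.79, 2.79, 3.14, 3.14, 3.14].

## Interface

Orientations are given as a unit quaternion [x, y, z, w].
In Python, from workcell import monitor, eyes, ticket, models gives the robot as it stands.
- The arm moves only by the tool servo_tool, never from a script. Its argument "motion" is a list of rows, each a list of 7 numbers: the opening, from 0 (shut) to 1 (fully open), then the shift along the tool's x, y, z in m, then the turn, a rotation vector about the tool's x, y, z in degrees. In form: [[fingers, tx, ty, tz, rx, ry, rz], ...]. A call has 1 to 20 rows; each row is the pose to reach, as a shift and turn from the pose commanded when the call began, along the tool's axes at that moment; what a row does not reach only later rows make up. A row lasts 1/8 s, in which the tool goes at most 62.5 mm and 10.7 degrees, less where a joint would pass 70% of its speed; a pose out of reach is approached as far as the arm can. A call with a gripper value outside its range is refused whole. The fingers move at their own pace and stop on an object; "grip_force" is the grip in N (left out, the last holds). Time passes only in rows, so rows that repeat a pose let the fingers close. It gives the time, the measured TCP pose, the force and the opening at its end, in the units of the state.
- monitor.get_obs(): the state, without advancing time (a new reading comes with each control period).
- eyes.camera(name): name is "side" or "top" or "wrist"; returns (picture, depth): 400x640x3 uint8, blue, green, red; 400x640 float32, m along the optical axis (not along the pixel's ray), 0 where there is no reading.
- eyes.camera_info(name): a dict with "intrinsics" (3x3 intrinsics, pixels), "extrinsics" (4x4, takes a point from world to camera coordinates); the wrist camera has in their place "tool_from_camera" (4x4, takes a point from camera to tool coordinates, whose origin is the TCP and whose axes are the tool frame's). Camera axes: x right, y down, z forward; pixel columns grow to the right and rows downward; lengths in m; the calibration is good to about 2 mm. A picture is of the moment at which its call begins: read the wrist's pose just before it. camera_info takes no time and is no camera call.
- ticket.hand_in(): hands the job in, once; it reports no verdict.
Trained networks look in the newest picture that a camera, given by its name, has taken for a name from the list of things; names that differ only in an ending like _2 or _b are one class to them, and where a whole thing is asked for, a point or a joint stands for the part that bears it (a point fixed in the world has none). Each returns a list of dicts, best first, with "confidence" (0 to 1); they miss things now and then, are a little off and sometimes report something else, mostly with a low value. They report only what shows in the picture. A call takes as long as a camera call.
- models.boxes_of(camera, thing): "point" ([x, y, z] in m, in the coordinates of the camera as it stood for that picture, good to about 4 mm: the middle of the surface that is visible of it).
The state is a dict: "clock": time; "joint_pos": joint angles; "joint_velocities": joint speeds; "tau": joint torques, N m; "position": TCP position; "ee_rot": TCP orientation; "ft_force": force on the tool from outside, world axes, zero at the start; "torque": the same for the moment, N m; "grip_width": opening from 0.0 (shut) to 1.0 (fully open).
Only numpy, scipy, OpenCV 4.12 (cv2) and the standard library are available. Lean on these libraries where they do the work, as an engineer would, in place of code of your own. Each camera call takes 0.05 s, during which the arm holds its last target. There are 200 camera calls.

## Working session

There is one attempt and no reset: what is moved stays moved. The work goes in short steps, Python scripts to look and compute and a tool call to move; the robot and the scene stay as the last step left them, time stands still between calls to the robot, and variables do not carry over. Pictures are saved under pics/ and viewed, about 8 in all and at most 12, crops included, and the job is handed in when it is done.

Besides the shell and the picture viewer there is one more tool, called after "Call:" in YAML: its name, and indented under it one key for each argument. servo_tool: Moves the arm, as the interface text tells. Its arguments: {"type":"object","properties":{"motion":{"type":"array"},"grip_force":{"type":"number"}},"required":["motion"]}

```bash
mkdir -p pics; cat > h.py <<'E'
import numpy as np, cv2
from scipy.spatial.transform import Rotation as R
from workcell import monitor, eyes, ticket, models
def cam2w(n,p):
    i=eyes.camera_info(n)
    if n=='wrist':
        o=monitor.get_obs(); t=np.array(i['tool_from_camera'])
        q=t[:3,:3]@p+t[:3,3]
        return R.from_quat(o['ee_rot']).as_matrix()@q+np.array(o['position'])
    E=np.array(i['extrinsics']); return E[:3,:3].T@(np.array(p)-E[:3,3])
def cloud(n,d):
    K=np.array(eyes.camera_info(n)['intrinsics']); v,u=np.mgrid[:d.shape[0],:d.shape[1]]
    P=np.stack([(u-K[0,2])/K[0,0]*d,(v-K[1,2])/K[1,1]*d,d],-1)
    E=np.array(eyes.camera_info(n)['extrinsics']); return (P-E[:3,3])@E[:3,:3]
def find(n,things):
    for t in things:
        for r in models.boxes_of(n,t)[:2]:
            print(n,t,round(r['confidence'],2),np.round(cam2w(n,np.array(r['point'])),3))
E
python3 - <<'E'
from h import *
o=monitor.get_obs(); print({k:np.round(v,3) for k,v in o.items()})
print(R.from_quat(o['ee_rot']).as_matrix().round(3))
P,d=eyes.camera('top'); Q,e=eyes.camera('side')
cv2.imwrite('pics/a.png',P); cv2.imwrite('pics/b.png',Q)
np.savez('c.npz',top=cloud('top',d),d=d,P=P)
find('top',['lid_tab','lid','chest','jar','scroll','gouge']); find('side',['lid_tab','lid','chest'])
E
```

```text
{'clock': np.float64(0.0), 'joint_pos': array([ 1.162,  0.333, -0.065,  1.461,  0.022,  1.35 , -0.088]), 'joint_velocities': array([ 0.001,  0.   , -0.002, -0.002,  0.   , -0.001,  0.001]), 'tau': array([ 0.0000e+00, -6.2545e+01,  4.9000e-02, -3.9161e+01,  1.6000e-02,
        1.0000e-02, -0.0000e+00]), 'position': array([ 0.235, -0.579,  0.231]), 'ee_rot': array([ 0.83 , -0.558, -0.001, -0.   ]), 'ft_force': array([ 0.423, -0.028, -0.504]), 'torque': array([-0.035, -0.019, -0.007]), 'grip_width': np.float64(0.997)}
[[ 0.376 -0.926 -0.001]
 [-0.926 -0.376  0.001]
 [-0.001  0.    -1.   ]]
top lid_tab 0.9 [ 0.574 -0.091  0.092]
top lid 0.93 [ 0.582 -0.094  0.09 ]
top chest 0.91 [ 0.574 -0.089  0.091]
top jar 0.81 [ 0.571 -0.328  0.074]
top scroll 0.61 [0.58  0.159 0.026]
top gouge 0.8 [0.583 0.278 0.024]
side lid_tab 0.58 [ 0.585 -0.074  0.086]
side lid 0.72 [ 0.587 -0.07   0.083]
side lid 0.41 [0.58  0.289 0.022]
side chest 0.65 [ 0.585 -0.043  0.088]
side chest 0.47 [ 0.589 -0.068  0.088]
```

View pics/a.png

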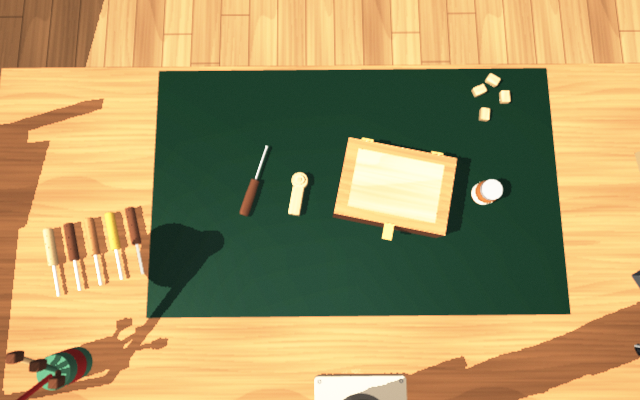

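View pics/b.png

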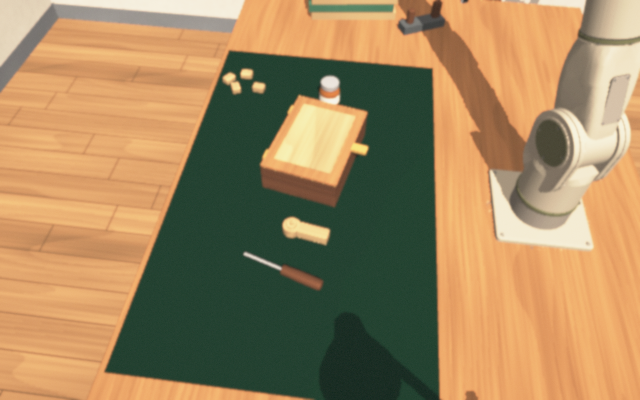

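The top view shows the closed chest at px (395,187) with its brass tab at (388,232) towards the robot. The jar is at (487,191), the scroll at (298,193) and the gouge at (255,180). The side view agrees. Next I fit the lid plane from the depth.

```bash
python3 - <<'E'
from h import *
z=np.load('c.npz'); C=z['top']; d=z['d']
m=((C[...,2]>0.075)&(C[...,2]<0.1)&(d>0)&(abs(C[...,0]-.58)<.2)&(abs(C[...,1]+.09)<.21)).astype(np.uint8)
m2=cv2.morphologyEx(m,cv2.MORPH_OPEN,np.ones((25,25)))
q=C[m2>0]; r=cv2.minAreaRect((q[:,:2]*1000).astype(np.float32)); print(r, cv2.boxPoints(r), np.median(q[:,2]))
# tab: brass outside
t=C[225:243,380:398][m[225:243,380:398]>0]; 
c=np.array(r[0])/1000
for a in [r[2]]: 
    y=R.from_euler('z',a,degrees=True).as_matrix()[:2,:2]; l=(C[m>0][:,:2]-c)@y
    w,h=np.array(r[1])/2000
    print(w,h,l.min(0),l.max(0))
    ax=0 if w<h else 1
    s=l[(abs(l[:,1-ax])<.03)&(l[:,ax]<0)]; s=s[s[:,ax]<-.108]
    print('tabs',len(s),s.mean(0) if len(s) else 0, s.min(0) if len(s) else 0)
E
```

```text
((591.04736328125, -104.51242065429688), (247.4156951904297, 180.03726196289062), 87.91664123535156) [[ 496.591    -224.866   ]
 [ 676.5093   -231.41098 ]
 [ 685.5037     15.841156]
 [ 505.58545    22.386139]] 0.0884960838228911
0.12370784759521485 0.09001863098144532 [-0.14307843 -0.11846122] [0.16551475 0.1430035 ]
tabs 0 0 0
```

```bash
python3 - <<'E'
from h import *
z=np.load('c.npz'); C=z['top']; d=z['d']
m=((C[...,2]>0.08)&(C[...,2]<0.1)&(d>0)&(abs(C[...,0]-.58)<.2)&(abs(C[...,1]+.09)<.19)).astype(np.uint8)
n,l,s,_=cv2.connectedComponentsWithStats(m); k=1+s[1:,4].argmax(); print(s)
m=(l==k).astype(np.uint8)
m2=cv2.morphologyEx(m,cv2.MORPH_OPEN,cv2.getStructuringElement(cv2.MORPH_ELLIPSE,(19,19)))
q=C[m2>0]; r=cv2.minAreaRect((q[:,:2]*1000).astype(np.float32)); print(r,np.median(q[:,2]))
a=r[2] if r[1][0]<r[1][1] else r[2]-90
A=R.from_euler('z',a,degrees=True).as_matrix()[:2,:2]; c=np.array(r[0])/1000
L=(C[m>0][:,:2]-c)@A; t=L[L[:,0]<-.11]
print('yaw',a,L.min(0),L.max(0),'tab y',t[:,1].min(),t[:,1].max(),len(t))
for n_,p in dict(lidtab=(-.127,0),hinge=(.1,0),leaftab=(-.05,.04)).items(): print(n_,c+A@p)
E
```

```text
[[     0      0    640    400 247108]
 [   334    138    123    103   8892]]
((585.8775024414062, -93.34571838378906), (280.79498291015625, 200.89852905273438), 78.94390869140625) 0.08826852936001266
yaw -11.05609130859375 [-0.13839222 -0.14164094] [0.10316035 0.14102856] tab y -0.01051038429460959 0.014073806792109742 119
lidtab [ 0.46123463 -0.06899094]
hinge [ 0.68402149 -0.11252271]
leaftab [ 0.5444763  -0.04449963]
```

Call:
servo_tool:
  motion:
    - [1,-0.097,-0.1,0.018,0,0,8]
    - [1,-0.194,-0.2,0.035,0,0,16]
    - [1,-0.29,-0.3,0.053,0,0,25]
    - [1,-0.387,-0.401,0.075,0,0,33.2]
    - [1,-0.387,-0.401,0.075,0,0,33.2]
    - [1,-0.387,-0.401,0.075,0,0,33.2]
    - [1,-0.387,-0.401,0.075,0,0,33.2]
    - [1,-0.387,-0.401,0.075,0,0,33.2]
    - [1,-0.387,-0.401,0.075,0,0,33.2]
    - [1,-0.387,-0.401,0.075,0,0,33.2]
    - [1,-0.387,-0.401,0.075,0,0,33.2]
    - [1,-0.387,-0.401,0.075,0,0,33.2]
    - [1,-0.387,-0.401,0.075,0,0,33.2]
  grip_force: 40

```text
clock: 2.17
position: [0.4609, -0.0707, 0.1564]
ee_rot: [-0.635, 0.773, -0.0, -0.0]
ft_force: [-0.1, 0.4, -0.4]
grip_width: 1.003
```

```bash
python3 - <<'E'
from h import *
o=monitor.get_obs(); print(o['clock'],np.round(o['joint_pos'],2),o['position'],R.from_quat(o['ee_rot']).as_matrix().round(3))
P,d=eyes.camera('wrist'); cv2.imwrite('pics/w.png',P)
i=eyes.camera_info('wrist'); print({k:np.round(v,3) for k,v in i.items()})
find('wrist',['lid_tab'])
E
```

```text
2.175 [ 0.54  0.07 -0.5   1.94  0.04  1.14 -1.74] [ 0.46090897 -0.07071798  0.15644127] [[-0.194 -0.981  0.   ]
 [-0.981  0.194 -0.   ]
 [ 0.    -0.    -1.   ]]
{'intrinsics': array([[281.929,   0.   , 320.878],
       [  0.   , 281.929, 200.86 ],
       [  0.   ,   0.   ,   1.   ]]), 'tool_from_camera': array([[ 1.   , -0.   , -0.   , -0.   ],
       [ 0.   ,  0.952,  0.305, -0.078],
       [-0.   , -0.305,  0.952, -0.144],
       [ 0.   ,  0.   ,  0.   ,  1.   ]])}
wrist lid_tab 0.84 [ 0.551 -0.084  0.092]
```

View pics/w.png

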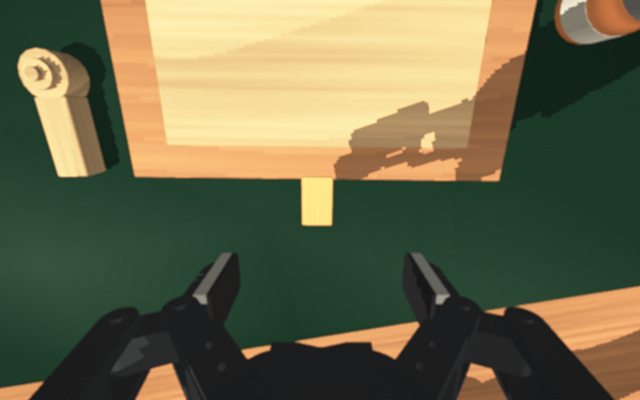

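The tab shows at px (301–333, 178–225), so it is about 3 mm to the left of the finger centre and otherwise aligned. I descend and pinch it.

Call:
servo_tool:
  motion:
    - [1,-0.003,-0.001,0.03,0,0,0]
    - [1,-0.003,-0.001,0.06,0,0,0]
    - [1,-0.003,-0.001,0.09,0,0,0]
    - [1,-0.003,-0.001,0.091,0,0,0]
    - [0,-0.003,-0.001,0.091,0,0,0]
    - [0,-0.003,-0.001,0.091,0,0,0]
    - [0,-0.003,-0.001,0.091,0,0,0]
    - [0,-0.003,-0.001,0.091,0,0,0]
    - [0,-0.003,-0.001,0.091,0,0,0]
    - [0,-0.003,-0.001,0.091,0,0,0]

```text
clock: 3.52
position: [0.463, -0.0676, 0.0661]
ee_rot: [-0.635, 0.772, -0.001, -0.0]
ft_force: [-2.4, -1.6, 6.4]
grip_width: 0.272
```

```bash
cat >> h.py <<'E'
def arc(r,z0,th):
    "TCP shifts along tool y (to the front), z (down) for hinge radius vector (-r,z0) in (chest x,z)"
    th=np.asarray(th); x=-r*np.cos(th)+z0*np.sin(th); z=r*np.sin(th)+z0*np.cos(th)
    return np.round(np.c_[th,-(x-x[0]),-(z-z[0])],3)
E
python3 - <<'E'
from h import *
o=monitor.get_obs(); print(o['clock'],o['position'],o['ft_force'],o['grip_width'])
print(arc(.227,.004,np.linspace(0,1.8,31)).tolist())
E
```

```text
3.525 [ 0.46298362 -0.06760927  0.06614824] [-2.44965452 -1.55320868  6.3589039 ] 0.2718969505298306
[[0.0, -0.0, -0.0], [0.06, -0.001, -0.014], [0.12, -0.002, -0.027], [0.18, -0.004, -0.041], [0.24, -0.007, -0.054], [0.3, -0.011, -0.067], [0.36, -0.016, -0.08], [0.42, -0.021, -0.092], [0.48, -0.027, -0.104], [0.54, -0.034, -0.116], [0.6, -0.042, -0.127], [0.66, -0.05, -0.138], [0.72, -0.059, -0.149], [0.78, -0.068, -0.158], [0.84, -0.078, -0.168], [0.9, -0.089, -0.176], [0.96, -0.1, -0.184], [1.02, -0.112, -0.192], [1.08, -0.124, -0.198], [1.14, -0.136, -0.204], [1.2, -0.148, -0.209], [1.26, -0.161, -0.213], [1.32, -0.175, -0.217], [1.38, -0.188, -0.22], [1.44, -0.201, -0.222], [1.5, -0.215, -0.223], [1.56, -0.229, -0.223], [1.62, -0.242, -0.223], [1.68, -0.256, -0.221], [1.74, -0.269, -0.219], [1.8, -0.282, -0.216]]
```

Call:
servo_tool:
  motion:
    - [0,0,-0.001,-0.014,0,0,0]
    - [0,0,-0.002,-0.027,0,0,0]
    - [0,0,-0.004,-0.041,0,0,0]
    - [0,0,-0.007,-0.054,0,0,0]
    - [0,0,-0.011,-0.067,0,0,0]
    - [0,0,-0.016,-0.08,0,0,0]
    - [0,0,-0.021,-0.092,0,0,0]
    - [0,0,-0.027,-0.104,0,0,0]
    - [0,0,-0.034,-0.116,0,0,0]
    - [0,0,-0.042,-0.127,0,0,0]
    - [0,0,-0.05,-0.138,0,0,0]
    - [0,0,-0.059,-0.149,0,0,0]
    - [0,0,-0.068,-0.158,0,0,0]
    - [0,0,-0.078,-0.168,0,0,0]
    - [0,0,-0.089,-0.176,0,0,0]
    - [0,0,-0.1,-0.184,0,0,0]
    - [0,0,-0.112,-0.192,0,0,0]
    - [0,0,-0.124,-0.198,0,0,0]
    - [0,0,-0.136,-0.204,0,0,0]
    - [0,0,-0.148,-0.209,0,0,0]

```text
clock: 6.02
position: [0.607, -0.0978, 0.2746]
ee_rot: [-0.635, 0.773, -0.0, -0.002]
ft_force: [-3.0, -8.0, -4.1]
grip_width: 0.271
```

Call:
servo_tool:
  motion:
    - [0,0,-0.013,-0.004,0,0,0]
    - [0,0,-0.027,-0.008,0,0,0]
    - [0,0,-0.04,-0.011,0,0,0]
    - [0,0,-0.053,-0.013,0,0,0]
    - [0,0,-0.067,-0.014,0,0,0]
    - [0,0,-0.081,-0.014,0,0,0]
    - [0,0,-0.094,-0.014,0,0,0]
    - [0,0,-0.108,-0.012,0,0,0]
    - [0,0,-0.121,-0.01,0,0,0]
    - [0,0,-0.13,-0.008,0,0,0]
    - [0,0,-0.132,-0.007,0,0,0]
    - [0,0,-0.132,-0.007,0,0,0]

```text
clock: 7.52
position: [0.7368, -0.1251, 0.2831]
ee_rot: [-0.634, 0.774, -0.002, -0.001]
ft_force: [-3.5, -12.0, 5.3]
grip_width: 0.271
```

```bash
python3 - <<'E'
from h import *
o=monitor.get_obs(); print(o['clock'],o['position'],o['ft_force'],o['grip_width'],np.round(o['joint_pos'],2))
E
```

```text
7.525 [ 0.73681984 -0.12514215  0.28305707] [ -3.50664309 -12.01359409   5.33883059] 0.2711935052046896 [ 0.33  0.64 -0.43  0.95  0.26  1.6  -1.78]
```

Call:
servo_tool:
  motion:
    - [1,0,0,0,0,0,0]
    - [1,0,0,0,0,0,0]
    - [1,0,0,0,0,0,0]
    - [1,0,0,0,0,0,0]
    - [1,0,0.02,0,0,0,0]
    - [1,0,0.05,0,0,0,0]
    - [1,-0.01,0.09,0.01,0,0,0]
    - [1,-0.025,0.13,0.03,0,0,0]
    - [1,-0.043,0.17,0.06,0,0,0]
    - [1,-0.043,0.205,0.09,0,0,0]
    - [1,-0.043,0.205,0.113,0,0,0]
    - [1,-0.043,0.205,0.113,0,0,0]
    - [1,-0.043,0.205,0.113,0,0,0]

```text
clock: 9.15
position: [0.5454, -0.039, 0.1694]
ee_rot: [-0.635, 0.772, -0.0, 0.001]
ft_force: [0.3, 0.0, -0.0]
grip_width: 0.998
```

```bash
python3 - <<'E'
from h import *
o=monitor.get_obs(); print(o['clock'],o['position'],o['ft_force'],o['grip_width'],R.from_quat(o['ee_rot']).as_matrix().round(3))
P,d=eyes.camera('wrist'); find('wrist',['leaf_tab'])
S,e=eyes.camera('side'); find('side',['lid']); np.savez('d.npz',d=d)
cv2.imwrite('pics/e.png',np.vstack([P,S])[:, :][::1])
im=np.vstack([P,S[60:260]]); cv2.imwrite('pics/e.png',im)
E
```

```text
9.15 [ 0.54535561 -0.03903918  0.16940427] [ 0.27801304  0.04772472 -0.01314738] 0.9980972366284074 [[-0.192 -0.981  0.001]
 [-0.981  0.192  0.   ]
 [-0.    -0.001 -1.   ]]
wrist leaf_tab 0.95 [ 0.592 -0.085  0.049]
side lid 0.7 [ 0.718 -0.102  0.19 ]
```

View pics/e.png

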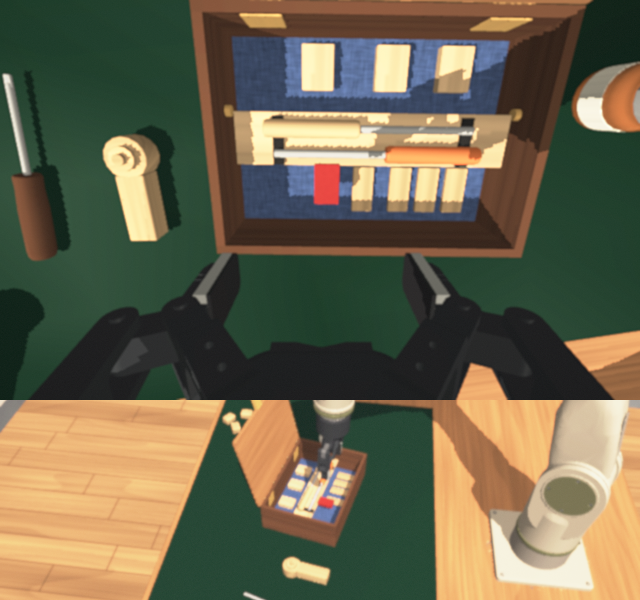

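The lid leans back open, with its hinges at the top of the wrist view. The red tab is at px (314–340, 165–205), about 5 mm to the right of centre. I descend and pinch it.

Call:
servo_tool:
  motion:
    - [1,0.005,-0.001,0.03,0,0,0]
    - [1,0.005,-0.001,0.06,0,0,0]
    - [1,0.005,-0.001,0.09,0,0,0]
    - [1,0.005,-0.001,0.115,0,0,0]
    - [1,0.005,-0.001,0.135,0,0,0]
    - [1,0.005,-0.001,0.141,0,0,0]
    - [1,0.005,-0.001,0.141,0,0,0]
    - [0,0.005,-0.001,0.141,0,0,0]
    - [0,0.005,-0.001,0.141,0,0,0]
    - [0,0.005,-0.001,0.141,0,0,0]
    - [0,0.005,-0.001,0.141,0,0,0]
    - [0,0.005,-0.001,0.141,0,0,0]
    - [0,0.005,-0.001,0.141,0,0,0]

```text
clock: 10.98
position: [0.5448, -0.044, 0.0278]
ee_rot: [-0.635, 0.772, -0.0, 0.0]
ft_force: [-1.2, 0.4, 5.4]
grip_width: 0.273
```

```bash
python3 - <<'E'
from h import *
o=monitor.get_obs(); print(o['clock'],o['position'],o['ft_force'],o['grip_width'])
print(arc(.075,0,np.linspace(0,1.36,18)).tolist())
E
```

```text
10.975 [ 0.54481173 -0.04403876  0.02776157] [-1.23820653  0.37358663  5.40239059] 0.27251979014936056
[[0.0, -0.0, -0.0], [0.08, -0.0, -0.006], [0.16, -0.001, -0.012], [0.24, -0.002, -0.018], [0.32, -0.004, -0.024], [0.4, -0.006, -0.029], [0.48, -0.008, -0.035], [0.56, -0.011, -0.04], [0.64, -0.015, -0.045], [0.72, -0.019, -0.049], [0.8, -0.023, -0.054], [0.88, -0.027, -0.058], [0.96, -0.032, -0.061], [1.04, -0.037, -0.065], [1.12, -0.042, -0.068], [1.2, -0.048, -0.07], [1.28, -0.053, -0.072], [1.36, -0.059, -0.073]]
```

Call:
servo_tool:
  motion:
    - [0,0,0,-0.006,0,0,0]
    - [0,0,-0.001,-0.012,0,0,0]
    - [0,0,-0.002,-0.018,0,0,0]
    - [0,0,-0.004,-0.024,0,0,0]
    - [0,0,-0.006,-0.029,0,0,0]
    - [0,0,-0.008,-0.035,0,0,0]
    - [0,0,-0.011,-0.04,0,0,0]
    - [0,0,-0.015,-0.045,0,0,0]
    - [0,0,-0.019,-0.049,0,0,0]
    - [0,0,-0.023,-0.054,0,0,0]
    - [0,0,-0.027,-0.058,0,0,0]
    - [0,0,-0.032,-0.061,0,0,0]
    - [0,0,-0.037,-0.065,0,0,0]
    - [0,0,-0.042,-0.068,0,0,0]
    - [0,0,-0.048,-0.07,0,0,0]
    - [0,0,-0.053,-0.072,0,0,0]
    - [0,0,-0.059,-0.073,0,0,0]
    - [0,0,-0.059,-0.073,0,0,0]
    - [0,0,-0.059,-0.073,0,0,0]

```text
clock: 13.35
position: [0.603, -0.0561, 0.101]
ee_rot: [-0.635, 0.772, -0.001, 0.0]
ft_force: [-4.0, -0.7, 4.5]
grip_width: 0.272
```

```bash
python3 - <<'E'
from h import *
o=monitor.get_obs(); print(o['clock'],o['position'],o['ft_force'],o['torque'],o['grip_width'])
P,d=eyes.camera('side'); C=cloud('side',d)
W,_=eyes.camera('wrist')
find('side',['leaf','leaf_tab','lid','jar','scroll','gouge'])
g=np.array(o['position'])+[0,0,.019]; c=np.array([.5859,-.0933]); a=np.radians(-11.06); ex=np.array([np.cos(a),np.sin(a)]); ey=np.array([-ex[1],ex[0]])
x=(g[:2]-c)@ex; print('grip chest x,y,z',x,(g[:2]-c)@ey,g[2],'angle',np.arctan2(g[2]-.045,.025-x),'r',np.hypot(g[2]-.045,.025-x))
# lid angle from plane points
X=(C[...,:2]-c)@ex; Y=(C[...,:2]-c)@ey; m=(d>0)&(X>.09)&(X<.2)&(abs(Y)<.14)&(C[...,2]>.11)&(C[...,2]<.27)
k=np.polyfit(C[m][:,2],X[m],1); print('lid angle',np.pi/2+np.arctan(k[0]),m.sum())
cv2.imwrite('pics/f.png',np.vstack([cv2.resize(P[60:260,180:440],(640,492))[:330],W[:270]]))
E
```

```text
13.35 [ 0.60303887 -0.05611609  0.10101397] [-3.98623508 -0.73096565  4.46472075] [-0.30147731  1.02765039 -0.14529797] 0.27241250777243775
side leaf 0.9 [ 0.62  -0.039  0.089]
side leaf_tab 0.56 [ 0.623 -0.044  0.091]
side leaf_tab 0.34 [ 0.664 -0.087  0.075]
side lid 0.79 [ 0.721 -0.095  0.196]
side jar 0.82 [ 0.57  -0.315  0.052]
side jar 0.34 [ 0.719 -0.096  0.193]
side scroll 0.81 [0.585 0.169 0.022]
side scroll 0.53 [ 0.57  -0.317  0.05 ]
side gouge 0.57 [0.583 0.288 0.023]
grip chest x,y,z 0.00968730105698943 0.039781151857727994 0.12001397133695828 angle 1.3694315444008514 r 0.07656092113252867
lid angle 1.7982359415484501 3441
```

View pics/f.png

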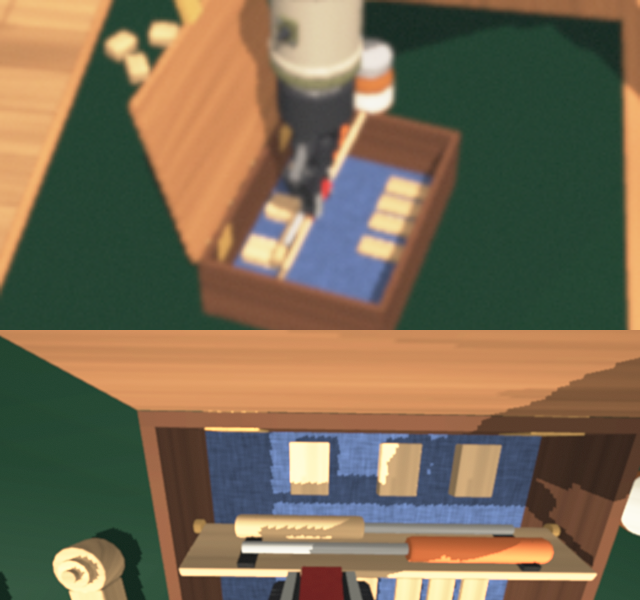

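```bash
python3 - <<'E'
from h import *
o=monitor.get_obs(); P,d=eyes.camera('wrist'); i=eyes.camera_info('wrist'); K=i['intrinsics']; T=np.array(i['tool_from_camera'])
v,u=np.mgrid[:400,:640]; Q=np.stack([(u-K[0][2])/K[0][0]*d,(v-K[1][2])/K[1][1]*d,d],-1)
Q=(Q@T[:3,:3].T+T[:3,3])@R.from_quat(o['ee_rot']).as_matrix().T+o['position']
c=np.array([.5859,-.0933]); a=np.radians(-11.06); ex=np.array([np.cos(a),np.sin(a)]); ey=np.array([-ex[1],ex[0]])
X=(Q[...,:2]-c)@ex; Y=(Q[...,:2]-c)@ey; Z=Q[...,2]
for lo,hi in [(.1,.122),(-.122,-.105)]:
    m=(d>.05)&(Y>lo)&(Y<hi)&(abs(X-.02)<.03)&(Z>.05)&(Z<.105)
    p=np.c_[X[m],Z[m]]; z=np.arange(.05,.105,.006)
    print(m.sum(),[(round(q,3),round(float(np.median(p[abs(p[:,1]-q)<.003,0])),4)) for q in z if (abs(p[:,1]-q)<.003).sum()>2])
    f=p[(p[:,1]>.055)&(p[:,1]<.087)]; k=np.polyfit(f[:,1],f[:,0],1); print('angle',np.arctan2(1,-k[0]) if 1 else 0,'tilt',np.degrees(np.arctan(k[0])),'ztop',np.percentile(p[:,1],98))
print(o['clock'],o['position'],np.abs(o['joint_velocities']).max(),o['ft_force'])
E
```

```text
1693 [(np.float64(0.05), 0.0299), (np.float64(0.056), 0.0283), (np.float64(0.062), 0.0263), (np.float64(0.068), 0.0244), (np.float64(0.074), 0.0223), (np.float64(0.08), 0.0203), (np.float64(0.086), 0.0183), (np.float64(0.092), 0.0154)]
angle 1.2469396859764723 tilt -18.55561868617993 ztop 0.09234483952537584
1083 [(np.float64(0.05), 0.0266), (np.float64(0.056), 0.0251), (np.float64(0.062), 0.023), (np.float64(0.068), 0.0209), (np.float64(0.074), 0.0189), (np.float64(0.08), 0.0169), (np.float64(0.086), 0.0149), (np.float64(0.092), 0.0117)]
angle 1.2456410398742994 tilt -18.630025626915558 ztop 0.09241573410319817
13.75 [ 0.60289724 -0.05610168  0.10095499] 0.0014178372778362652 [-2.71934993 -2.20207583  5.19347638]
```

```bash
python3 - <<'E'
from h import *
o=monitor.get_obs(); i=eyes.camera_info('wrist'); K=i['intrinsics']; T=np.array(i['tool_from_camera'])
P,d=eyes.camera('wrist'); S,ds=eyes.camera('side')
v,u=np.mgrid[:400,:640]; Q=np.stack([(u-K[0][2])/K[0][0]*d,(v-K[1][2])/K[1][1]*d,d],-1)
Q=(Q@T[:3,:3].T+T[:3,3])@R.from_quat(o['ee_rot']).as_matrix().T+o['position']
c=np.array([.5859,-.0933]); a=np.radians(-11.06); ex=np.array([np.cos(a),np.sin(a)]); ey=np.array([-ex[1],ex[0]])
def ch(Q): return np.stack([(Q[...,:2]-c)@ex,(Q[...,:2]-c)@ey,Q[...,2]],-1)
def plane(p,name):
    for _ in range(4):
        m=p.mean(0); n=np.linalg.svd(p-m,full_matrices=False)[2][2]; r=(p-m)@n; p=p[abs(r)<max(.0015,2*r.std()*.7)]
    n*=np.sign(n[0]); print(name,len(p),'normal',n.round(3),'mean',m.round(4),'rms',r.std().round(4),'angle(front-leaning)',round(np.pi/2+np.arctan2(-n[2],np.hypot(n[0],n[1])),3))
B=ch(Q); V=ch(cloud('side',ds))
def sel(A,d,x,y,z): return A[(d>.05)&(A[...,0]>x[0])&(A[...,0]<x[1])&(A[...,1]>y[0])&(A[...,1]<y[1])&(A[...,2]>z[0])&(A[...,2]<z[1])]
plane(sel(B,d,(.1,.2),(-.13,.13),(.1,.3)),'wrist lid')
plane(sel(V,ds,(.1,.2),(-.13,.13),(.1,.3)),'side lid')
plane(sel(B,d,(-.01,.04),(.1,.122),(.055,.087)),'wrist leaf')
plane(sel(V,ds,(-.01,.03),(-.12,0.005),(.052,.09)),'side leaf')
plane(sel(V,ds,(-.01,.03),(.08,.122),(.052,.09)),'side leaf near')
plane(sel(B,d,(.08,.11),(-.1,.1),(.03,.07)),'wrist rear wall')
for n,A,dd in(('w',B,d),('s',V,ds)):
  p=sel(A,dd,(-.09,.09),(-.15,-.12),(.02,.06)); print(n,len(p)); 
  q=sel(A,dd,(-.115,.115),(-.16,.16),(.074,.086)); print('rim',n,len(q),np.percentile(q[:,:2],[1,99],axis=0).round(4).tolist(),np.median(q[:,2]).round(4))
E
```

```text
wrist lid 39224 normal [ 0.974 -0.015 -0.224] mean [0.1136 0.0253 0.1298] rms 0.0003 angle(front-leaning) 1.797
side lid 2751 normal [ 0.973 -0.014 -0.229] mean [0.1298 0.0123 0.1964] rms 0.0008 angle(front-leaning) 1.801
wrist leaf 1107 normal [ 0.948 -0.019  0.319] mean [0.023  0.111  0.0721] rms 0.0004 angle(front-leaning) 1.246
side leaf 29 normal [ 0.229 -0.02   0.973] mean [ 0.0128 -0.0634  0.0884] rms 0.0007 angle(front-leaning) 0.232
side leaf near 20 normal [0.896 0.278 0.347] mean [0.0244 0.0899 0.0775] rms 0.001 angle(front-leaning) 1.216
wrist rear wall 647 normal [ 1.    -0.015  0.013] mean [ 0.0937 -0.0041  0.0538] rms 0.0003 angle(front-leaning) 1.558
w 7559
rim w 24101 [[-0.0927, -0.1393], [0.104, 0.1392]] 0.0809
s 380
rim s 1136 [[-0.0986, -0.1382], [0.1064, 0.145]] 0.0802
```

The wrist depth reads the lid (1.797, known 1.8) and the rear wall (1.558, upright) correctly, so I trust its leaf reading of 1.246. The leaf is still 0.11 rad short of balance, so I move about 8 mm further back.

Call:
servo_tool:
  motion:
    - [0,0,-0.002,-0.001,0,0,0]
    - [0,0,-0.004,-0.001,0,0,0]
    - [0,0,-0.006,-0.002,0,0,0]
    - [0,0,-0.008,-0.002,0,0,0]
    - [0,0,-0.008,-0.002,0,0,0]
    - [0,0,-0.008,-0.002,0,0,0]

```text
clock: 14.65
position: [0.61, -0.0576, 0.1022]
ee_rot: [-0.635, 0.772, -0.0, -0.0]
ft_force: [-4.9, -2.1, 2.7]
grip_width: 0.271
```

```bash
cat > leaf.py <<'E'
from h import *
o=monitor.get_obs(); i=eyes.camera_info('wrist'); K=i['intrinsics']; T=np.array(i['tool_from_camera'])
P,d=eyes.camera('wrist')
v,u=np.mgrid[:400,:640]; Q=np.stack([(u-K[0][2])/K[0][0]*d,(v-K[1][2])/K[1][1]*d,d],-1)
Q=(Q@T[:3,:3].T+T[:3,3])@R.from_quat(o['ee_rot']).as_matrix().T+o['position']
c=np.array([.5859,-.0933]); a=np.radians(-11.93); ex=np.array([np.cos(a),np.sin(a)]); ey=np.array([-ex[1],ex[0]])
B=np.stack([(Q[...,:2]-c)@ex,(Q[...,:2]-c)@ey,Q[...,2]],-1)
def plane(x,y,z,name):
    p=B[(d>.05)&(B[...,0]>x[0])&(B[...,0]<x[1])&(B[...,1]>y[0])&(B[...,1]<y[1])&(B[...,2]>z[0])&(B[...,2]<z[1])]
    for _ in range(4):
        m=p.mean(0); n=np.linalg.svd(p-m,full_matrices=False)[2][2]; r=(p-m)@n; p=p[abs(r)<max(.0012,1.4*r.std())]
    n*=np.sign(n[0]); print(name,len(p),n.round(3),m.round(4),r.std().round(4),'angle',round(np.pi/2-np.arctan2(n[2],np.hypot(n[0],n[1])),3))
plane((.1,.2),(-.13,.13),(.1,.3),'lid')
plane((.08,.11),(-.1,.1),(.03,.07),'wall')
plane((-.01,.045),(.1,.122),(.052,.087),'leaf+y'); plane((-.01,.045),(-.122,-.107),(.052,.087),'leaf-y')
print(o['clock'],o['position'],o['ft_force'],o['grip_width'],np.abs(o['joint_velocities']).max())
cv2.imwrite('pics/last.png',P)
E
python3 leaf.py
```

```text
lid 49831 [ 0.974  0.    -0.225] [0.1155 0.0304 0.14  ] 0.0003 angle 1.798
wall 28 [0.938 0.013 0.347] [ 0.094  -0.0521  0.063 ] 0.0016 angle 1.217
leaf+y 1029 [ 0.972 -0.001  0.236] [0.0239 0.1111 0.0711] 0.0004 angle 1.332
leaf-y 499 [ 0.973 -0.01   0.232] [ 0.0235 -0.1158  0.0731] 0.0003 angle 1.336
14.65 [ 0.6099797  -0.05763422  0.1021745 ] [-4.85214252 -2.14112189  2.70917959] 0.27139819374138513 0.0017154514713224437
```

Call:
servo_tool:
  motion:
    - [0,0,-0.001,0,0,0,0]
    - [0,0,-0.002,0,0,0,0]
    - [0,0,-0.002,0,0,0,0]
    - [0,0,-0.002,0,0,0,0]
    - [0,0,-0.002,0,0,0,0]

```text
clock: 15.32
position: [0.6119, -0.058, 0.1023]
ee_rot: [-0.635, 0.772, -0.0, -0.001]
ft_force: [-5.5, -2.5, 4.9]
grip_width: 0.271
```

```bash
python3 leaf.py; python3 - <<'E'
from h import *
P,d=eyes.camera('top'); find('top',['jar','scroll','gouge'])
cv2.imwrite('pics/g.png',np.vstack([P[100:300,200:540].repeat(1,0),cv2.resize(cv2.imread('pics/last.png'),(340,212))]))
E
```

```text
lid 52766 [ 0.974  0.    -0.225] [0.1161 0.0314 0.1428] 0.0003 angle 1.798
wall 23 [0.874 0.019 0.485] [ 0.098  -0.0348  0.0608] 0.0019 angle 1.064
leaf+y 985 [0.977 0.    0.212] [0.0245 0.111  0.071 ] 0.0004 angle 1.357
leaf-y 491 [0.977 0.009 0.213] [ 0.024  -0.1157  0.0736] 0.0004 angle 1.356
15.325 [ 0.61189094 -0.05798021  0.10232498] [-5.4833613  -2.50794939  4.90478979] 0.2708217916281213 0.001505723505696081
top jar 0.75 [ 0.568 -0.33   0.071]
top scroll 0.87 [0.581 0.16  0.029]
top gouge 0.66 [0.583 0.278 0.027]
```

View pics/g.png

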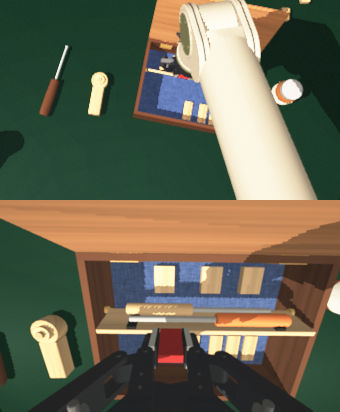

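The leaf reads 1.357 rad at rest and is still gripped by its red tab (px (170,345) in the lower picture). The lid reads 1.798, and the jar, scroll and gouge have not moved. I hand in.

```bash
python3 -c "
from workcell import ticket; print(ticket.hand_in())"
```

```text
the job is handed in; nothing more can be done
None
```

I opened the lid onto its stop and let go. Then I gripped the leaf by its red tab, swung it up to its balance point, and handed in at about 15.4 s with it still held there at rest.

- **Lid:** the last wrist depth check measured 1.798 rad, against the 1.8 rad stop.
- **Leaf:** it measured 1.356–1.357 rad, against the 1.36 rad balance point. It was still gripped, at an opening of 0.27, and the arm was at rest.
- **Bystanders:** the jar, scroll and gouge were found within about 3–4 mm of where they started, which is within the detector's error.
- **Forces:** the readings I took stayed under about 14 N.

**Checks that disagreed or failed:**
- **Leaf angle from the arm's position:** after the first swing this gave 1.37 rad, but wrist depth showed 1.246. I trusted the depth because it read the lid and the rear wall correctly, and moved the tab about 10 mm further back.
- **Rear wall reading:** on that check it was 0.013 rad low, so the leaf could be about 1.37 rad. In the last two checks the wall was mostly hidden and its fit was unusable.
- **Side camera:** its leaf fits had too few points to use.

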